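# Slide the blue coaster out of a touching cluster and home into its rack

## Task

Three coasters lie touching on the glass: with light fingertip pressure slide the blue one clear of the other two without shifting them, keeping it flat on the glass. Then slide it into the bottom slot of the steel rack until it is fully home, touching the rack's back, gently, and let go, leaving the other two coasters and everything else on the glass where they are.

Things in the scene. Friction and masses are not known exactly. Their poses are not given: they have to be found in the camera images.
- blue_coaster_mid (a point): Blue ceramic coaster with a thin white ring on its flat top and a cork underside, 90 mm across, 10 mm thick, 130 g, too wide to grip; its rim touches both others. The point is its centre, 5 mm above the glass. Glaze chips: neither the robot nor the rack may bear on it with over 18 N. It follows a fingertip pressed on top with 5 to 8 N. Contact is stiff: tenths of a mm are newtons, so feel.
- white_coaster_mid (a point): Identical white coaster (90 x 10 mm), must not be shifted (4 mm at most); point at its centre, half-way up. White, clay and blue lie in a triangle, each rim touching the other two.
- clay_coaster_mid (a point): Identical clay-red coaster (90 x 10 mm), must not be shifted (4 mm at most); point at its centre, half-way up.
- rack_home (a point): Where the centre of a coaster fully home in the rack's bottom slot lies, 5 mm above the glass. x points level from mouth to back: back plate's inner face at +45 mm; ledges and side walls begin at -33 mm, the walls flaring out from there to -45 mm (mouth 115 mm wide), so a coaster at home sticks out 12 mm beyond the ledges. y across, z up.
- rack: Upright stainless steel coaster rack, fixed on the glass, 51 mm high, 104 mm wide, three empty slots one above the other. The bottom slot has the glass as its floor, is 100 mm wide inside and 16 mm high under 20 mm ledges along both sides; the middle is open from above. Origin on the glass, 5 mm below rack_home, same axes.
- opener_mid (a point): Brushed aluminium bottle opener lying flat, 122 x 40 x 5 mm, long along x; point near its middle, 3 mm up. A bystander.
- whistle_mid (a point): Yellow plastic whistle lying on its side, 48 x 26 x 19 mm; point at the centre of its round chamber, half-way up. A bystander.
- sunglasses_mid (a point): Black plastic sunglasses, folded, standing on the glass, 136 mm (along y) x 28 mm, 41 mm high; point in the middle, 20 mm up. A bystander.
- glass: Glass top of the console, 580 x 1400 mm, 20 mm thick; origin at the centre of its underside, so its upper face is 20 mm above. How far that face stands above the robot's mounting surface varies between 6 and 14 mm. Cork slides on it with friction of about 0.25; rubber fingertips hold on ceramic much better.
Mind the look-alikes: they are no part of the job. What is shaped like the part that bears blue_coaster_mid but purple or turquoise is not meant. There is more than one size of the part that bears white_coaster_mid; the job needs the smaller.

How it is judged:
By the outcome, as a careful person would: the job done as asked, in the order asked, and still so for the second after the job is handed in, with the robot touching nothing.
It also fails if it takes over 72 s, if anything falls off the work surface, if the arm or the gripper's body presses on something with over 40 N, if the wrist force passes 120 N, or if a joint passes its speed limit or range.

## Robot

A 6-joint arm with a two-finger parallel gripper is mounted at the origin on the work surface. World frame = base frame: x ahead of the robot, y to its left, z up, the work surface at z = 0. Lengths are in m, angles in rad, forces in N, time in s.
With the tool pointing down it reaches from about 0.325 to 1 m from the base axis. Payload 5.1 kg.
Tool frame: the origin (TCP) lies midway between the tips of the shut fingers; the grasp point (between the pads) lies 19 mm behind it; z points along the fingers, y is the direction in which the jaws open and shut (so a half turn about z gives the same grasp; the last joint's range is limited). The gripper opens to 85 mm and grips with 20 to 120 N. Pads are 22 mm wide; open, the fingers measure 114 mm over their backs; the gripper's body (76 mm by 85 mm) begins 54 mm behind the grasp point. The pads swing forward as they close: fully open they stand 13 mm farther back than shut.
Start: joints at [1.241, 0.124, 1.65, -0, 1.367, -0.083], TCP at [0.159, 0.63, 0.231] pointing down, gripper open.
Joint ranges: [-2.61, 2.61], [-1.02, 2.33], [0.03, 2.71], [-1.35, 4.49], [0.32, 2.68], [-2.91, 2.91]. Speed limits (rad/s): [2.57, 2.57, 3.14, 3.14, 3.14, 3.14].

## Interface

Orientations are given as a rotation vector (axis times angle).
In Python, from plant import ctrl gives the robot as it stands.
- The arm moves only by the tool carry_out, never from a script. Its argument "deltas" is a list of rows, each a list of 7 numbers: the shift along the tool's x, y, z in mm, then the turn, a rotation vector about the tool's x, y, z in rad, then the closure, from 0 (fully open) to 1 (shut). A call has 1 to 5 rows; each row is the pose to reach, as a shift and turn from the pose commanded when the call began, along the tool's axes at that moment; what a row does not reach only later rows make up. A row lasts 1/10 s, in which the tool goes at most 50 mm and 8.59 degrees, less where a joint would pass 70% of its speed; a pose out of reach is approached as far as the arm can. A call with a gripper value outside its range is refused whole. The fingers move at their own pace and stop on an object; "squeeze" is the grip in N (left out, the last holds). Time passes only in rows, so rows that repeat a pose let the fingers close. It gives the time, the measured TCP pose, the force and the opening at its end, in the units of the state.
- ctrl.observe(): the state, without advancing time (a new reading comes with each control period).
- ctrl.grab_frame(name): name is "side" or "top"; returns the picture (400x640x3 uint8, blue, green, red); there is no depth.
- ctrl.calibration(name): a dict with "vertical_fov" (degrees; the focal length in pixels is half the picture's height over the tangent of half this angle, whatever the lens; pixels are square), "cx", "cy" (the principal point, pixels), "pose" (4x4, takes a point from camera to world coordinates). Camera axes: x right, y up, looking along -z (the intrinsics and any distortion apply to the point x, -y, -z); pixel columns grow to the right and rows downward; lengths in m; the calibration is good to about 2 mm. A picture is of the moment at which its call begins. calibration takes no time and is no camera call.
- ctrl.sign_off(): hands the job in, once; it reports no verdict.
The state is a dict: "time": time; "qpos": joint angles; "joint_vel": joint speeds; "tau": joint torques, N m; "tool_pos": TCP position; "orientation": TCP orientation; "contact_force": force on the tool from outside, world axes, zero at the start; "wrist_torque": the same for the moment, N m; "width": opening from 0.0 (shut) to 1.0 (fully open).
Only numpy, scipy, OpenCV 4.12 (cv2) and the standard library are available. Lean on these libraries where they do the work, as an engineer would, in place of code of your own. Each camera call takes 0.05 s, during which the arm holds its last target.

## Working session

There is one attempt and no reset: what is moved stays moved. The work goes in short steps, Python scripts to look and compute and a tool call to move; the robot and the scene stay as the last step left them, time stands still between calls to the robot, and variables do not carry over. Pictures are saved under pics/ and viewed, and the job is handed in when it is done.

Besides the shell and the picture viewer there is one more tool, called after "Request:" as name(argument=value, ...) on one line, values as JSON. carry_out: Moves the arm, as the interface text tells. Its arguments: {"type":"object","properties":{"deltas":{"type":"array"},"squeeze":{"type":"number"}},"required":["deltas"]}

```bash
ls; mkdir -p pics
python3 - <<'E'
from plant import ctrl
import cv2,numpy as np
np.set_printoptions(precision=4,suppress=True)
for n in("side","top"):
    cv2.imwrite(f"pics/{n}0.png",ctrl.grab_frame(n)); print(n,ctrl.calibration(n))
print(ctrl.observe())
E
```

```text
pics
side {'vertical_fov': 46.333908122398114, 'cx': 317.5760183135041, 'cy': 197.49309889091853, 'pose': array([[-0.9438,  0.2355, -0.2319,  0.2271],
       [-0.3302, -0.6428,  0.6912,  0.7124],
       [ 0.0137,  0.7289,  0.6845,  0.8322],
       [ 0.    ,  0.    ,  0.    ,  1.    ]])}
top {'vertical_fov': 44.628373077822175, 'cx': 316.3644374889084, 'cy': 203.5442498822294, 'pose': array([[ 0.0271,  0.9833, -0.1798,  0.2699],
       [-0.9995,  0.0239, -0.0198, -0.0858],
       [-0.0151,  0.1802,  0.9835,  1.2551],
       [ 0.    ,  0.    ,  0.    ,  1.    ]])}
{'time': 0.1, 'qpos': array([ 1.2414,  0.1245,  1.6515,  0.    ,  1.3675, -0.0826]), 'joint_vel': array([-0.0006,  0.0001, -0.0017, -0.0013,  0.0014, -0.0009]), 'tau': array([  0.0003, -42.4932, -36.6653,  -0.    ,   0.004 ,   0.    ]), 'tool_pos': array([0.1586, 0.6298, 0.2302]), 'orientation': array([-0.3866, -3.1173,  0.0029]), 'contact_force': array([ 0.3315, -0.8481, -0.5605]), 'wrist_torque': array([0.0189, 0.0105, 0.032 ]), 'width': 0.9997297593451909}
```

View pics/side0.png

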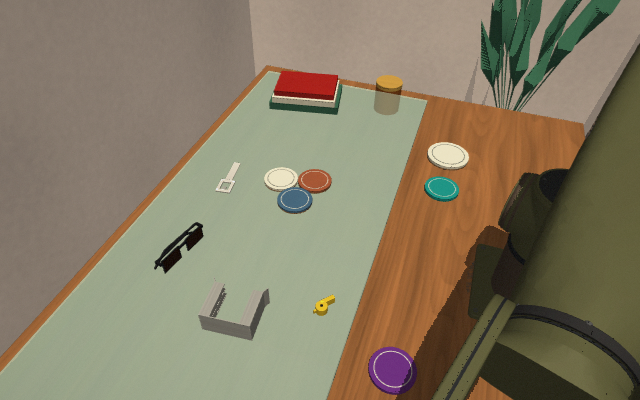

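View pics/top0.png

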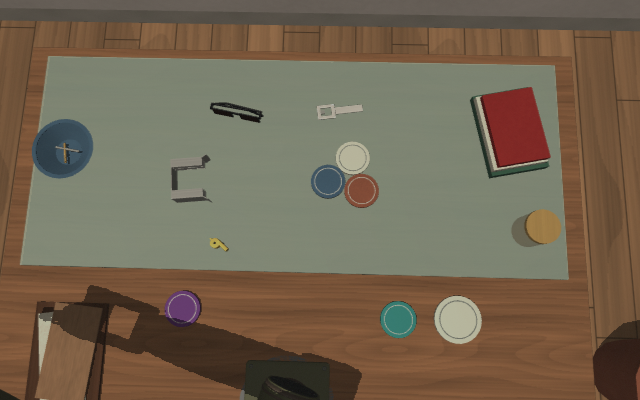

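```bash
cat > h.py <<'E'
import cv2,numpy as np
from plant import ctrl
np.set_printoptions(precision=4,suppress=True)
def K(n):
    c=ctrl.calibration(n); return 200/np.tan(np.radians(c["vertical_fov"]/2)),c["cx"],c["cy"],c["pose"]
def ray(n,p):
    f,cx,cy,T=K(n); d=T[:3,:3]@np.array([(p[0]-cx)/f,-(p[1]-cy)/f,-1.]); return T[:3,3],d/np.linalg.norm(d)
def plane(n,p,z):
    o,d=ray(n,p); return o+d*(z-o[2])/d[2]
def tri(a,b):
    o1,d1=ray("side",a);o2,d2=ray("top",b)
    s=np.linalg.lstsq(np.c_[d1,-d2],o2-o1,rcond=None)[0]
    p,q=o1+s[0]*d1,o2+s[1]*d2; return (p+q)/2,np.linalg.norm(p-q)*1000
def proj(n,P):
    f,cx,cy,T=K(n); q=T[:3,:3].T@(np.asarray(P)-T[:3,3]); return np.array([cx-f*q[0]/q[2],cy+f*q[1]/q[2]])
def crop(im,x0,x1,y0,y1,k,fn): cv2.imwrite(fn,cv2.resize(im[y0:y1,x0:x1],None,fx=k,fy=k,interpolation=cv2.INTER_CUBIC))
E
python3 - <<'E'
import cv2
from h import *
t=cv2.imread("pics/top0.png");s=cv2.imread("pics/side0.png")
crop(t,295,395,125,215,8,"pics/t_co.png"); crop(s,250,345,155,225,8,"pics/s_co.png")
crop(t,155,235,140,215,8,"pics/t_ra.png"); crop(s,190,285,275,345,8,"pics/s_ra.png")
for n,im in(("top",t),("side",s)):
    hsv=cv2.cvtColor(im,cv2.COLOR_BGR2HSV)
    for p in ([(328,175),(352,150),(362,185),(260,150)] if n=="top" else [(295,203),(281,173),(315,175),(300,240)]): print(n,p,hsv[p[1],p[0]])
E
```

```text
top (328, 175) [101  89  95]
top (352, 150) [ 27  38 183]
top (362, 185) [  8 145 127]
top (260, 150) [ 43  35 133]
side (295, 203) [102 111 124]
side (281, 173) [ 24  43 236]
side (315, 175) [  9 171 166]
side (300, 240) [ 42  39 172]
```

View pics/t_co.png

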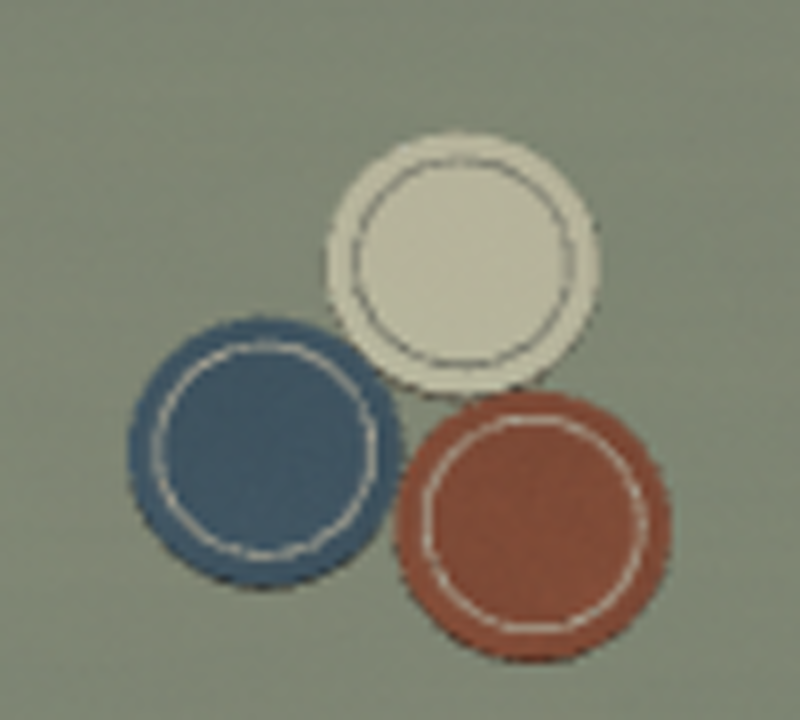

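View pics/s_co.png

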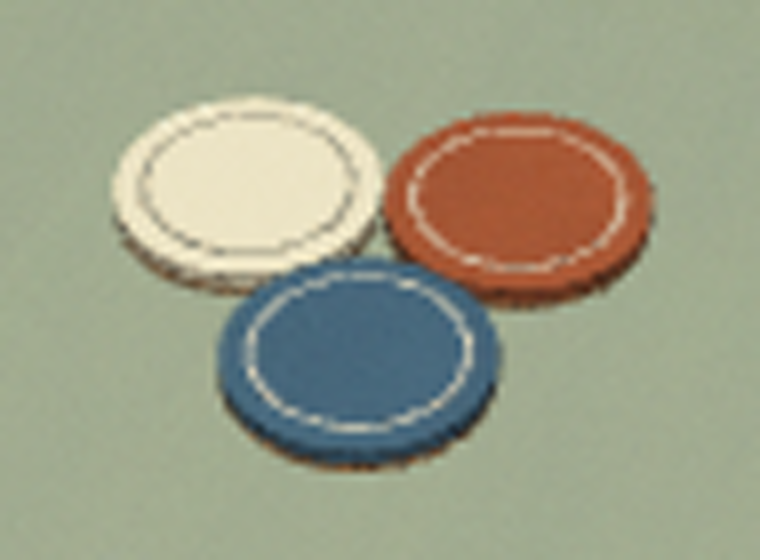

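View pics/t_ra.png

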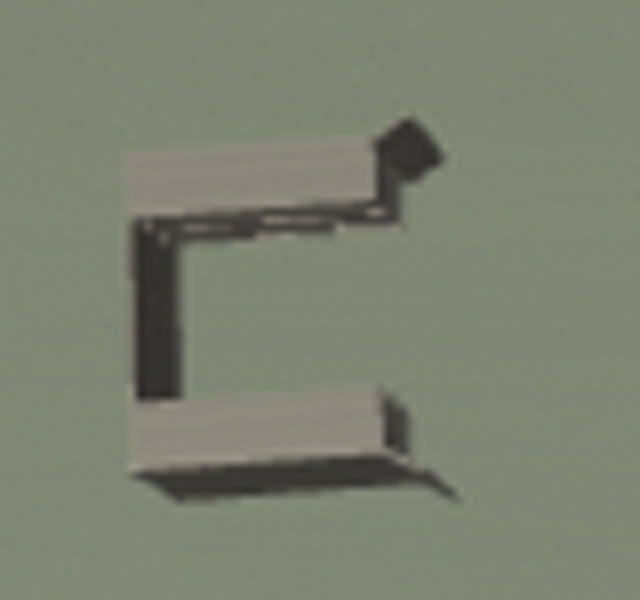

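View pics/s_ra.png

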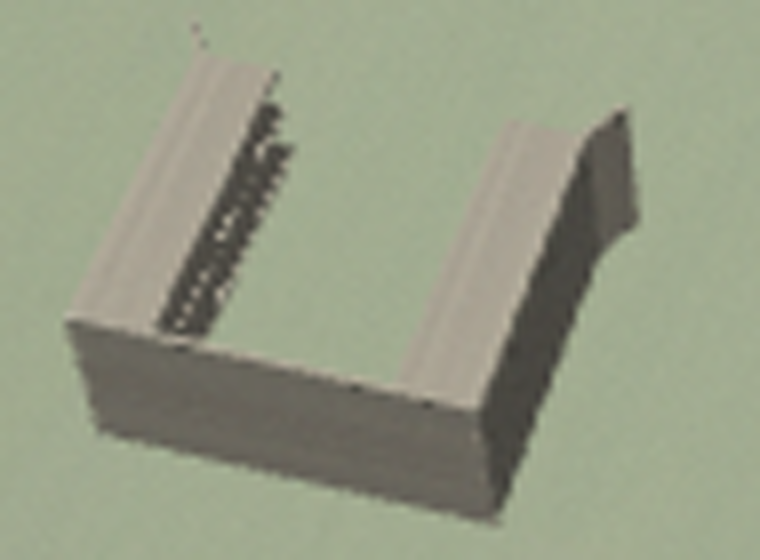

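Run:
```python
from h import *
S=lambda x,y:(190+(x+.5)/8-.5,275+(y+.5)/8-.5); T=lambda x,y:(155+(x+.5)/8-.5,140+(y+.5)/8-.5)
C={"B+":((67,318),(122,152)),"B-":((480,408),(130,470)),"F+o":((200,52),(375,135)),"F-i":((510,120),(380,387)),"F-o":((580,135),(385,455)),"F+i":((275,68),(375,200))}
for k,(a,b) in C.items():
    P,e=tri(S(*a),T(*b)); print(k,P,e)
for a in((97,432),(498,522)): print("base",plane("side",S(*a),.030))
def ell(im,lo,hi,box):
    hsv=cv2.cvtColor(im,cv2.COLOR_BGR2HSV); m=cv2.inRange(hsv,lo,hi)
    x0,x1,y0,y1=box; q=np.zeros_like(m); q[y0:y1,x0:x1]=m[y0:y1,x0:x1]
    cs=cv2.findContours(q,cv2.RETR_EXTERNAL,cv2.CHAIN_APPROX_NONE)[0]; c=max(cs,key=cv2.contourArea)
    c=cv2.convexHull(c); return cv2.minEnclosingCircle(c),cv2.fitEllipseDirect(c),c
t=cv2.imread("pics/top0.png");s=cv2.imread("pics/side0.png")
# white ring pixels/top-face inner disc: bounded by ring
R={"blue":((95,60,40),(115,255,255)),"white":((18,25,165),(34,80,255)),"clay":((3,100,60),(14,255,255))}
for k,(lo,hi) in R.items():
    # hue/sat mask inner discs: erode by ring
    out=[]
    for im,box in((s,(250,345,155,225)),(t,(295,395,125,215))):
        hsv=cv2.cvtColor(cv2.resize(im,None,fx=4,fy=4,interpolation=cv2.INTER_CUBIC),cv2.COLOR_BGR2HSV); m=cv2.inRange(hsv,lo,hi)
        q=np.zeros_like(m); x0,x1,y0,y1=[4*v for v in box]; q[y0:y1,x0:x1]=m[y0:y1,x0:x1]
        cs,hi_=cv2.findContours(q,cv2.RETR_CCOMP,cv2.CHAIN_APPROX_NONE)
        cs=sorted([c for c in cs if len(c)>60],key=cv2.contourArea)
        l=[]
        for c in cs:
            e=cv2.fitEllipse(c); l.append((((e[0][0]+.5)/4-.5,(e[0][1]+.5)/4-.5),e[1][0]/4,e[1][1]/4))
        out.append(l)
    for n,l in zip("st",out): print(k,n,[(np.round(a,2),round(b,1),round(c,1)) for a,b,c in l])
    i=[x for x in out[0]];
    P,e=tri(out[0][0][0],out[1][0][0]); print(k,P,e)
```

```text
B+ [0.5962 0.3155 0.0577] 0.22857939240745262
B- [0.4932 0.3045 0.058 ] 0.13099263015059262
F+o [0.6041 0.2351 0.0569] 0.16279548231582275
F-i [0.5217 0.2277 0.0572] 0.33850249214331574
F-o [0.5018 0.2252 0.0563] 3.2651743312919255
F+i [0.5831 0.2336 0.0576] 1.214448013484692
base [0.5866 0.3267 0.03  ]
base [0.4858 0.3159 0.03  ]
blue s [(array([294.39, 198.39]), 17.6, 25.4), (array([294.39, 198.53]), 20.4, 29.2), (array([294.4 , 199.59]), 25.0, 34.7)]
blue t [(array([327.6 , 180.81]), 24.2, 24.5), (array([327.56, 180.83]), 28.2, 28.9), (array([327.57, 181.09]), 32.7, 33.3)]
blue [ 0.5577 -0.0885  0.0157] 0.6188969300347597
white s [(array([280.51, 177.76]), 22.2, 33.9)]
white t [(array([352.33, 157.39]), 23.9, 25.2), (array([352.3 , 157.43]), 27.3, 28.5), (array([352.27, 157.44]), 31.9, 33.2)]
white [ 0.6225 -0.1522  0.0142] 0.25093111623432
clay s [(array([302.57, 181.34]), 2.6, 8.3), (array([314.49, 180.46]), 23.7, 33.5)]
clay t [(array([361.18, 190.09]), 24.8, 25.4), (array([361.17, 190.07]), 27.7, 28.5), (array([361.04, 190.33]), 33.5, 34.0)]
clay [ 0.5531 -0.1749 -0.0009] 29.53115507211283
```

```bash
cat >> h.py <<'E'
from scipy.spatial.transform import Rotation as Rn
def totool(v):
    R=Rn.from_rotvec(ctrl.observe()["orientation"]).as_matrix(); return R.T@np.asarray(v)*1000
E
python3 - <<'E'
from h import *
for n,a,b in(("blue",(294.39,198.39),(327.6,180.81)),("white",(280.51,177.76),(352.33,157.39)),("clay",(314.49,180.46-.6),(361.18,190.09))):
    P,e=tri(a,b); print(n,P,e,plane("top",b,.0165),plane("side",a,.0165))
for n,a,b in (("opener",(228,180),(340,111)),("sung",(180,245),(237,112)),("whistle",(322,306),(216,243))): print(n,plane("top",b,.0165),plane("side",a,.0165))
o=ctrl.observe(); p=o["tool_pos"]; R=Rn.from_rotvec(o["orientation"]); print(R.as_matrix())
tgt=np.array([.5577,-.0885,.10]); print(totool(tgt-p))
d=np.array([-.102,.995,0]); d/=np.linalg.norm(d)
Rt=Rn.from_matrix(np.c_[np.cross(d,[0,0,-1]),d,[0,0,-1]]); print((R.inv()*Rt).as_rotvec())
E
```

```text
blue [ 0.5577 -0.0885  0.0158] 0.6040755854268324 [ 0.5572 -0.0886  0.0165] [ 0.5577 -0.0878  0.0165]
white [ 0.6226 -0.1522  0.0142] 0.23396313753373263 [ 0.6218 -0.1521  0.0165] [ 0.6216 -0.1498  0.0165]
clay [ 0.5351 -0.1765  0.0133] 0.32268108464286355 [ 0.5346 -0.1762  0.0165] [ 0.5337 -0.173   0.0165]
opener [ 0.7494 -0.1174  0.0165] [ 0.7483 -0.0935  0.0165]
sung [0.7407 0.1588 0.0165] [0.7467 0.147  0.0165]
whistle [0.3876 0.1926 0.0165] [0.3879 0.1915 0.0165]
[[-0.9697  0.2443 -0.0006]
 [ 0.2443  0.9697 -0.0018]
 [ 0.0002 -0.0019 -1.    ]]
[-562.4613 -598.797   131.2038]
[-0.0018 -0.0005 -0.3489]
```

Request:
carry_out(deltas=[[-30,-32,0,0,0,-0.1,1],[-60,-64,0,0,0,-0.2,1],[-92,-98,0,0,0,-0.3,1],[-124,-132,0,0,0,-0.349,1],[-156,-166,0,0,0,-0.349,1]], squeeze=40)

```text
time: 0.6
tool_pos: [0.2698, 0.4294, 0.2307]
orientation: [0.163, -3.137, 0.001]
contact_force: [1.3, 0.0, -0.1]
width: 0.142
```

Run:
```python
from h import *
p=ctrl.observe()["tool_pos"]; print(p,totool(np.array([.5577,-.0885,.08])-p))
```

```text
[0.2698 0.4294 0.2307] [-232.7932 -544.7866  150.9804]
```

Request:
carry_out(deltas=[[-18,-42,0,0,0,0,1],[-36,-84,0,0,0,0,1],[-54,-126,0,0,0,0,1],[-72,-168,0,0,0,0,1],[-90,-210,0,0,0,0,1]])

```text
time: 1.1
tool_pos: [0.3808, 0.2297, 0.231]
orientation: [-0.161, 3.137, 0.0]
contact_force: [1.2, 0.4, -0.1]
width: -0.0
```

Request:
carry_out(deltas=[[-18,-42,0,0,0,0,1],[-36,-84,0,0,0,0,1],[-54,-126,10,0,0,0,1],[-72,-168,30,0,0,0,1],[-90,-210,50,0,0,0,1]])

```text
time: 1.6
tool_pos: [0.4922, 0.0299, 0.181]
orientation: [-0.16, 3.136, 0.0]
contact_force: [0.8, 0.6, 0.6]
width: 0.001
```

Run:
```python
from h import *
p=ctrl.observe()["tool_pos"]; print(p,totool(np.array([.5577,-.0885,.05])-p), ctrl.observe()["qpos"])
```

```text
[0.4922 0.0299 0.181 ] [ -52.9795 -124.4033  131.1208] [-0.0484 -0.1949  2.0463  0.0002  1.2889 -1.7211]
```

Request:
carry_out(deltas=[[-14,-32,20,0,0,0,1],[-28,-64,40,0,0,0,1],[-42,-96,70,0,0,0,1],[-53,-124,100,0,0,0,1],[-53,-124,131,0,0,0,1]])

```text
time: 2.1
tool_pos: [0.5583, -0.0892, 0.0494]
orientation: [-0.155, 3.136, -0.002]
contact_force: [1.0, 0.6, -0.6]
width: -0.005
```

Request:
carry_out(deltas=[[0,0,10,0,0,0,1],[0,0,18,0,0,0,1],[0,0,18,0,0,0,1],[0,0,18,0,0,0,1]])

```text
time: 2.5
tool_pos: [0.5577, -0.0858, 0.0338]
orientation: [-0.162, 3.135, -0.001]
contact_force: [-0.1, -0.3, 0.3]
width: 0.001
```

Run:
```python
from h import *
o=ctrl.observe(); p=o["tool_pos"]; print(p,o["contact_force"],o["orientation"],totool(np.array([.5577,-.0885,.017])-p))
s=ctrl.grab_frame("side");t=ctrl.grab_frame("top")
print(ctrl.observe()["contact_force"])
a=s[145:235,240:350];b=t[120:210,285:395]
cv2.imwrite("pics/c1.png",cv2.resize(np.hstack([a,b]),None,fx=3.6,fy=3.6,interpolation=cv2.INTER_CUBIC))
```

```text
[ 0.5577 -0.0858  0.0338] [-0.0605 -0.3054  0.2542] [-0.1617  3.1352 -0.0011] [ 0.3284 -2.6244 16.8161]
[-0.1299  0.4234  0.6634]
```

View pics/c1.png

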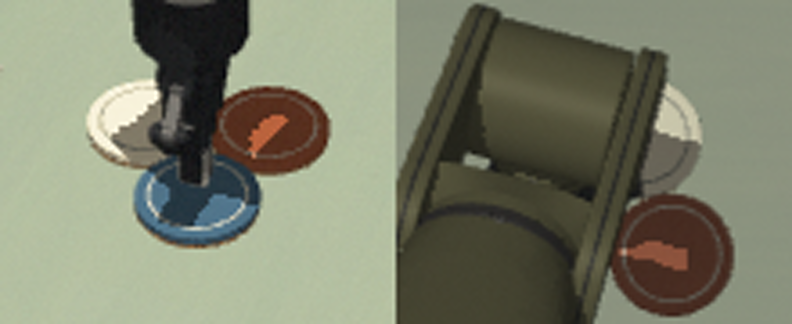

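Request:
carry_out(deltas=[[0,-1,6,0,0,0,1],[0,-1,10,0,0,0,1],[0,-1,10,0,0,0,1]])

```text
time: 2.9
tool_pos: [0.5563, -0.087, 0.0216]
orientation: [0.16, -3.136, -0.001]
contact_force: [0.3, -1.2, -0.2]
width: 0.001
```

Request:
carry_out(deltas=[[0,0,1,0,0,0,1],[0,0,2,0,0,0,1],[0,0,3,0,0,0,1],[0,0,3,0,0,0,1]])

```text
time: 3.3
tool_pos: [0.5568, -0.0872, 0.0192]
orientation: [0.16, -3.137, -0.0]
contact_force: [0.0, 0.3, 0.6]
width: -0.001
```

Request:
carry_out(deltas=[[0,0,0.5,0,0,0,1],[0,0,1,0,0,0,1],[0,0,1,0,0,0,1]])

```text
time: 3.6
tool_pos: [0.5569, -0.0872, 0.0183]
orientation: [0.16, -3.137, -0.0]
contact_force: [-0.1, -0.1, -0.2]
width: 0.002
```

Request:
carry_out(deltas=[[0,0,0.5,0,0,0,1],[0,0,0.5,0,0,0,1]])

```text
time: 3.8
tool_pos: [0.557, -0.0872, 0.0178]
orientation: [-0.16, 3.137, 0.0]
contact_force: [-0.1, 0.3, 0.1]
width: -0.001
```

Request:
carry_out(deltas=[[0,0,0.5,0,0,0,1],[0,0,0.5,0,0,0,1]])

```text
time: 4.0
tool_pos: [0.5571, -0.0872, 0.0178]
orientation: [-0.16, 3.137, -0.0]
contact_force: [-1.5, 0.7, 3.9]
width: -0.0
```

Request:
carry_out(deltas=[[0,0,0.1,0,0,0,1],[0,0,0.1,0,0,0,1]])

```text
time: 4.2
tool_pos: [0.5572, -0.0872, 0.0178]
orientation: [-0.161, 3.137, -0.0]
contact_force: [-2.0, 0.3, 5.7]
width: 0.002
```

Request:
carry_out(deltas=[[0,0,0.0,0,0,0,1],[0,0,0.0,0,0,0,1]])

```text
time: 4.4
tool_pos: [0.5572, -0.0873, 0.0178]
orientation: [-0.16, 3.137, -0.0]
contact_force: [-1.5, -0.9, 5.3]
width: -0.0
```

Request:
carry_out(deltas=[[0,0.5,0.05,0,0,0,1],[0,1,0.05,0,0,0,1],[0,2,0.05,0,0,0,1],[0,3,0.05,0,0,0,1]])

```text
time: 4.8
tool_pos: [0.5574, -0.0845, 0.0178]
orientation: [-0.16, 3.136, -0.001]
contact_force: [-0.2, -1.6, 5.9]
width: 0.002
```

Request:
carry_out(deltas=[[0,1,0,0,0,0,1],[0,2,0,0,0,0,1],[0,3,0,0,0,0,1],[0,4,0,0,0,0,1],[0,5,0,0,0,0,1]])

```text
time: 5.3
tool_pos: [0.5569, -0.0795, 0.0178]
orientation: [-0.161, 3.136, -0.001]
contact_force: [0.1, -2.1, 5.9]
width: -0.003
```

Pulling at about 2 N drag with 6 N down. Continue, and check whether it follows.

Request:
carry_out(deltas=[[0,2,0,0,0,0,1],[0,4,0,0,0,0,1],[0,6,0,0,0,0,1],[0,8,0,0,0,0,1],[0,10,0,0,0,0,1]])

```text
time: 5.8
tool_pos: [0.5559, -0.0695, 0.0178]
orientation: [-0.161, 3.136, -0.001]
contact_force: [1.4, -2.0, 6.5]
width: 0.002
```

Run:
```python
from h import *
s=ctrl.grab_frame("side")
o=ctrl.observe();print(o["tool_pos"],o["contact_force"])
crop(s,240,350,145,235,6,"pics/c2.png")
```

```text
[ 0.5559 -0.0692  0.0178] [-0.2739 -0.7626  5.7252]
```

View pics/c2.png

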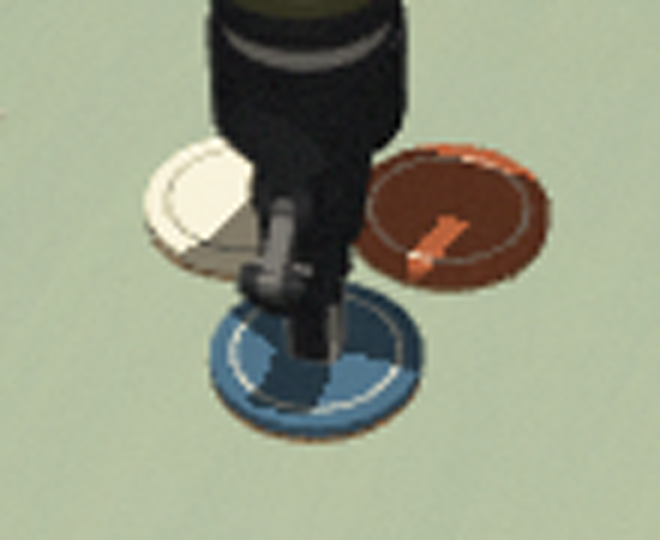

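Request:
carry_out(deltas=[[-0.5,3,0,0,0,0,1],[-1.2,7,0,0,0,0,1],[-2,12,0,0,0,0,1],[-2.8,17,0,0,0,0,1],[-3.6,22,0,0,0,0,1]])

```text
time: 6.35
tool_pos: [0.5571, -0.0471, 0.0178]
orientation: [-0.161, 3.136, -0.001]
contact_force: [0.2, -1.9, 6.4]
width: 0.003
```

Request:
carry_out(deltas=[[-0.8,5,0,0,0,0,1],[-1.6,10,0,0,0,0,1],[-2.4,15,0,0,0,0,1],[-3.2,20,0,0,0,0,1],[-4,25,0,0,0,0,1]])

```text
time: 6.85
tool_pos: [0.5586, -0.0218, 0.0178]
orientation: [-0.161, 3.136, -0.001]
contact_force: [0.3, -2.3, 4.7]
width: 0.0
```

Request:
carry_out(deltas=[[-0.8,5,0.05,0,0,0,1],[-1.6,10,0.05,0,0,0,1],[-2.4,15,0.05,0,0,0,1],[-3.2,20,0.05,0,0,0,1],[-4,25,0.05,0,0,0,1]])

```text
time: 7.35
tool_pos: [0.5601, 0.0035, 0.0178]
orientation: [-0.161, 3.136, -0.001]
contact_force: [0.3, -2.9, 5.6]
width: -0.001
```

Request:
carry_out(deltas=[[-0.8,5,0,0,0,0,1],[-1.6,10,0,0,0,0,1],[-2.4,15,0,0,0,0,1],[-3.2,20,0,0,0,0,1],[-4,25,0,0,0,0,1]])

```text
time: 7.85
tool_pos: [0.5614, 0.0288, 0.0178]
orientation: [-0.161, 3.136, -0.001]
contact_force: [0.3, -1.8, 5.2]
width: 0.001
```

Request:
carry_out(deltas=[[-0.8,5,0.05,0,0,0,1],[-1.6,10,0.05,0,0,0,1],[-2.4,15,0.05,0,0,0,1],[-3.2,20,0.05,0,0,0,1],[-4,25,0.05,0,0,0,1]])

```text
time: 8.35
tool_pos: [0.5629, 0.0541, 0.0178]
orientation: [-0.161, 3.136, -0.001]
contact_force: [0.4, -3.2, 5.2]
width: -0.001
```

Request:
carry_out(deltas=[[-0.8,5,0,0,0,0,1],[-1.6,10,0,0,0,0,1],[-2.4,15,0,0,0,0,1],[-3.2,20,0,0,0,0,1],[-4,25,0,0,0,0,1]])

```text
time: 8.85
tool_pos: [0.5643, 0.0794, 0.0178]
orientation: [-0.161, 3.136, -0.001]
contact_force: [0.5, -2.7, 6.9]
width: -0.001
```

Run:
```python
from h import *
s=ctrl.grab_frame("side");t=ctrl.grab_frame("top")
o=ctrl.observe();print(o["tool_pos"],o["contact_force"])
crop(s,180,340,155,350,4,"pics/c3.png"); crop(t,150,380,110,230,3.4,"pics/c3t.png");cv2.imwrite("pics/s3.png",s);cv2.imwrite("pics/t3.png",t)
h=np.array([.5495,.263]);d=np.array([-.102,.995]);v=o["tool_pos"][:2]-h; print("along",v@d,"lat",v@[.995,.102])
```

```text
[0.5643 0.0801 0.0178] [-0.317  -0.3125  5.8567]
along -0.18352456626775307 lat -0.00390991548707901
```

View pics/c3.png

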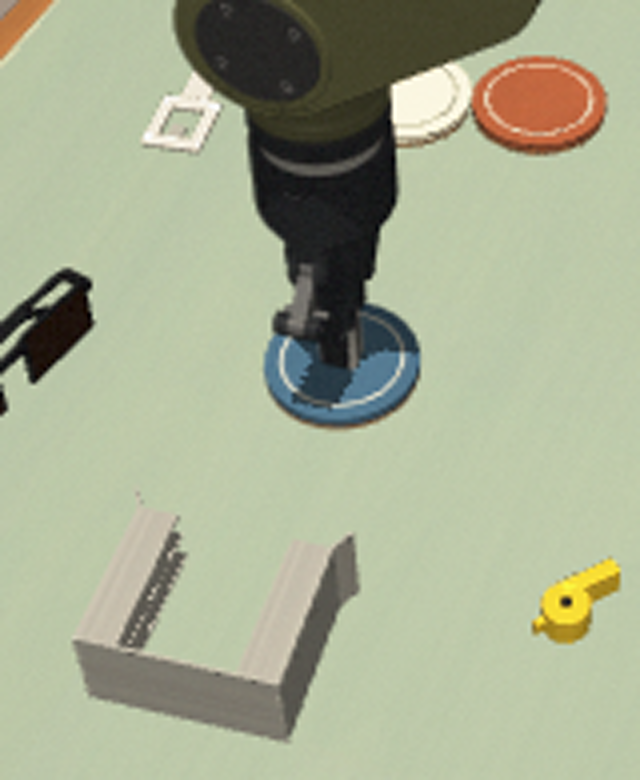

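View pics/c3t.png

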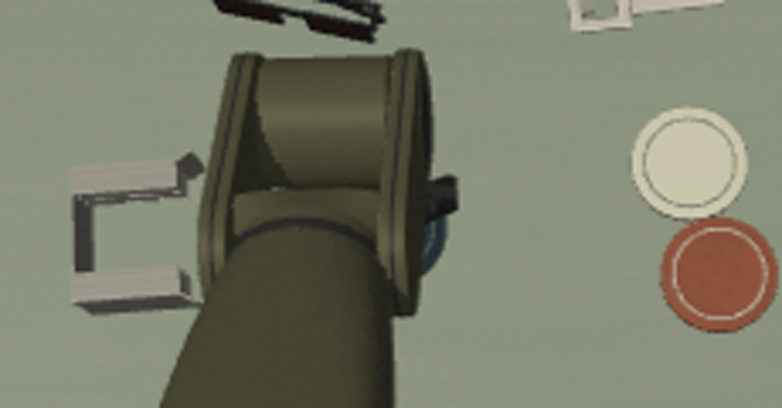

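```bash
cat >> h.py <<'E'
def blue(s,box):
    m=cv2.inRange(cv2.cvtColor(cv2.resize(s,None,fx=4,fy=4,interpolation=cv2.INTER_CUBIC),cv2.COLOR_BGR2HSV),(95,60,25),(115,255,255))
    q=np.zeros_like(m);x0,x1,y0,y1=[4*v for v in box];q[y0:y1,x0:x1]=m[y0:y1,x0:x1]
    q=cv2.morphologyEx(q,cv2.MORPH_OPEN,np.ones((5,5)))
    c=np.vstack([c for c in cv2.findContours(q,cv2.RETR_EXTERNAL,cv2.CHAIN_APPROX_NONE)[0] if len(c)>80])
    hl=cv2.convexHull(c); e=cv2.fitEllipse(hl)
    return (np.array(e[0])+.5)/4-.5,np.array(e[1])/4,e[2]
E
python3 - <<'E'
from h import *
s0=cv2.imread("pics/side0.png");s=cv2.imread("pics/s3.png")
a=blue(s0,(250,345,155,225));b=blue(s,(235,300,225,270));print(a,b)
pa,pb=plane("side",a[0],.0175),plane("side",b[0],.0175)
print(pa,pb,pb-pa, "est now",np.array([.5577,-.0885])+(pb-pa)[:2])
E
```

```text
(array([294.39  , 199.5929]), array([25.4332, 34.9608]), 88.61023712158203) (array([265.0883, 245.4386]), array([30.1473, 38.8606]), 83.62812805175781)
[ 0.5557 -0.0827  0.0175] [0.563  0.0826 0.0175] [0.0074 0.1653 0.    ] est now [0.5651 0.0768]
```

Request:
carry_out(deltas=[[-0.5,5,0,0,0,0,1],[-1,10,0,0,0,0,1],[-1.5,15,0,0,0,0,1],[-2,20,0,0,0,0,1],[-2,25,0,0,0,0,1]])

```text
time: 9.45
tool_pos: [0.5638, 0.1045, 0.0178]
orientation: [-0.16, 3.136, -0.001]
contact_force: [-0.4, -1.3, 5.5]
width: -0.003
```

Request:
carry_out(deltas=[[-0.5,5,0,0,0,0,1],[-1,10,0,0,0,0,1],[-1.5,15,0,0,0,0,1],[-1.7,20,0,0,0,0,1],[-1.7,25,0,0,0,0,1]])

```text
time: 9.95
tool_pos: [0.5629, 0.1296, 0.0178]
orientation: [-0.16, 3.136, -0.0]
contact_force: [1.0, -2.2, 5.2]
width: 0.004
```

Request:
carry_out(deltas=[[0,5,0,0,0,0,1],[0,10,0,0,0,0,1],[0,15,0,0,0,0,1],[0,20,0,0,0,0,1],[0,25,0,0,0,0,1]])

```text
time: 10.45
tool_pos: [0.5603, 0.1545, 0.0178]
orientation: [-0.16, 3.136, -0.0]
contact_force: [0.5, -1.0, 6.8]
width: -0.001
```

Run:
```python
from h import *
s=ctrl.grab_frame("side")
o=ctrl.observe();print(o["tool_pos"],o["contact_force"])
crop(s,180,310,215,350,5,"pics/c4.png"); cv2.imwrite("pics/s4.png",s)
h=np.array([.5495,.263]);d=np.array([-.102,.995]);v=o["tool_pos"][:2]-h; print("along",v@d,"lat",v@[.995,.102])
```

```text
[0.5603 0.1552 0.0178] [ 0.5223 -0.4888  5.8136]
along -0.10837802566173631 lat -0.00029440879542922993
```

View pics/c4.png

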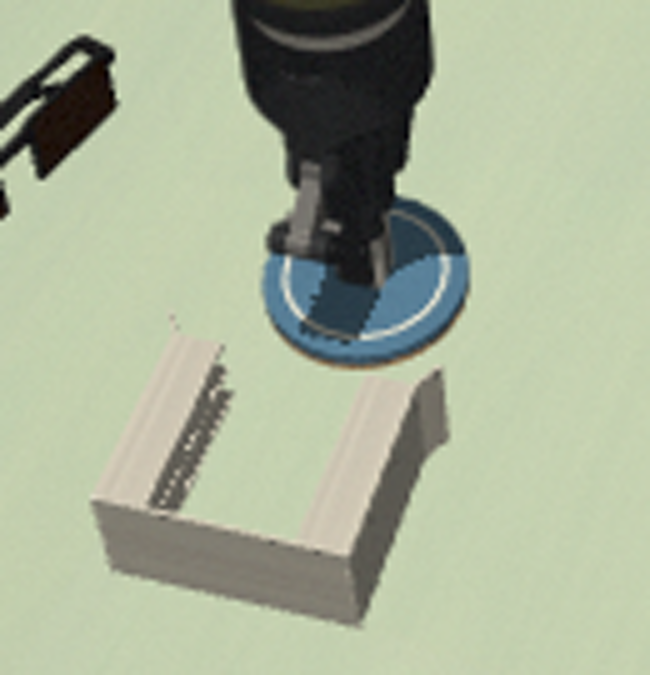

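```bash
python3 - <<'E'
from h import *
P,e=tri((240+165/3.6,145+130/3.6),(307,164)); print("knob",P,e,P-np.array([.5577,-.0858,.0338]))
P,e=tri((240+175/3.6,145+103/3.6),(307,164)); print("link",P,e,P-np.array([.5577,-.0858,.0338]))
for z in(.06,.08,.1): print(z,plane("top",(150+445/3.4,110+195/3.4),z)-[.5643,.0801,.0178])
for z in(.05,.07,.09): print("side c4",z,plane("side",(180+285/5,215+240/5),z)-[.5603,.1552,.0178])
s0=cv2.imread("pics/side0.png");s=cv2.imread("pics/s4.png")
a=blue(s0,(250,345,155,225));b=blue(s,(228,280,245,292))
pa,pb=plane("side",a[0],.0175),plane("side",b[0],.0175);print(b,pb-pa,"est now",np.array([.5577,-.0885])+(pb-pa)[:2])
E
python3 -c "
import cv2;s=cv2.imread('pics/s4.png');cv2.imwrite('pics/c4z.png',cv2.resize(s[205:275,220:285],None,fx=8,fy=8,interpolation=cv2.INTER_CUBIC))"
```

```text
knob [ 0.5663 -0.0392  0.1156] 16.390104748557142 [0.0086 0.0466 0.0818]
link [ 0.5594 -0.0403  0.1398] 17.17764588248687 [0.0017 0.0455 0.106 ]
0.06 [ 0.0149 -0.0496  0.0422]
0.08 [ 0.0097 -0.0516  0.0622]
0.1 [ 0.0046 -0.0535  0.0822]
side c4 0.05 [0.0253 0.0178 0.0322]
side c4 0.07 [0.0161 0.0316 0.0522]
side c4 0.09 [0.0069 0.0454 0.0722]
(array([252.7285, 270.4048]), array([33.0039, 40.9575]), 79.60804748535156) [0.0035 0.2401 0.    ] est now [0.5612 0.1516]
```

View pics/c4z.png

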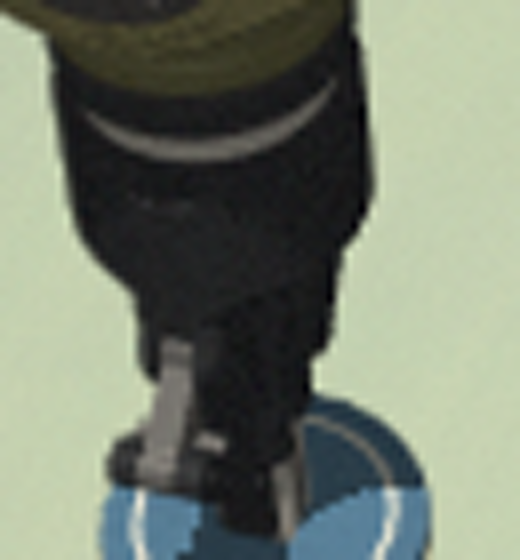

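Request:
carry_out(deltas=[[0,4,0,0,0,0,1],[0,8,0,0,0,0,1],[0,12,0,0,0,0,1],[0,16,0,0,0,0,1],[0,20,0,0,0,0,1]])

```text
time: 11.0
tool_pos: [0.5583, 0.1744, 0.0178]
orientation: [-0.161, 3.136, -0.0]
contact_force: [-0.4, -3.4, 6.0]
width: 0.003
```

Request:
carry_out(deltas=[[0,4,0,0,0,0,1],[0,8,0,0,0,0,1],[0,12,0,0,0,0,1],[0,16,0,0,0,0,1],[0,20,0,0,0,0,1]])

```text
time: 11.5
tool_pos: [0.5562, 0.1943, 0.0178]
orientation: [-0.16, 3.136, -0.0]
contact_force: [0.7, -2.5, 5.8]
width: 0.001
```

Run:
```python
from h import *
s=ctrl.grab_frame("side")
o=ctrl.observe();print(o["tool_pos"],o["contact_force"])
crop(s,180,310,215,350,5,"pics/c5.png"); cv2.imwrite("pics/s5.png",s)
h=np.array([.5495,.263]);d=np.array([-.102,.995]);v=o["tool_pos"][:2]-h; print("along",v@d,"lat",v@[.995,.102])
```

```text
[0.5561 0.1948 0.0178] [-0.0869 -0.6222  6.0237]
along -0.06851798082196787 lat -0.0003787117970551318
```

View pics/c5.png

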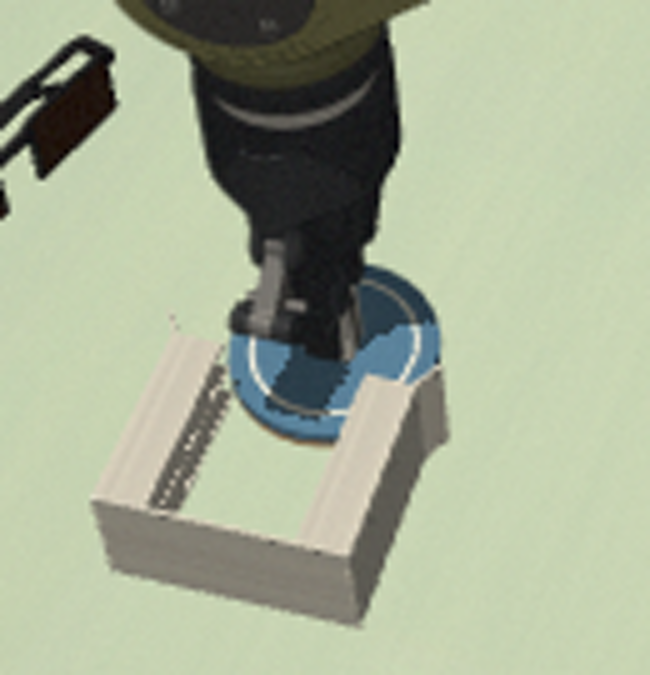

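Request:
carry_out(deltas=[[0,4,0,0,0,0,1],[0,8,0,0,0,0,1],[0,12,0,0,0,0,1],[0,16,0,0,0,0,1],[0,20,0,0,0,0,1]])

```text
time: 12.05
tool_pos: [0.5541, 0.2142, 0.0178]
orientation: [-0.16, 3.136, -0.0]
contact_force: [-0.3, -2.6, 5.7]
width: -0.002
```

Request:
carry_out(deltas=[[0,4,0,0,0,0,1],[0,8,0,0,0,0,1],[0,12,0,0,0,0,1],[0,16,0,0,0,0,1],[0,20,0,0,0,0,1]])

```text
time: 12.55
tool_pos: [0.5521, 0.2341, 0.0178]
orientation: [-0.161, 3.136, -0.0]
contact_force: [0.2, -1.9, 5.9]
width: 0.003
```

Request:
carry_out(deltas=[[0,3,0,0,0,0,1],[0,6,0,0,0,0,1],[0,9,0,0,0,0,1],[0,12,0,0,0,0,1],[0,15,0,0,0,0,1]])

```text
time: 13.05
tool_pos: [0.5505, 0.249, 0.0178]
orientation: [-0.161, 3.136, -0.0]
contact_force: [0.9, -2.4, 5.9]
width: 0.004
```

Run:
```python
from h import *
s=ctrl.grab_frame("side")
o=ctrl.observe();print(o["tool_pos"],o["contact_force"])
crop(s,180,310,215,350,5,"pics/c6.png"); cv2.imwrite("pics/s6.png",s)
h=np.array([.5495,.263]);d=np.array([-.102,.995]);v=o["tool_pos"][:2]-h; print("along",v@d,"lat",v@[.995,.102])
```

```text
[0.5505 0.2494 0.0178] [ 0.9066 -0.4244  6.2741]
along -0.013632895975696108 lat -0.00040275187453012374
```

View pics/c6.png

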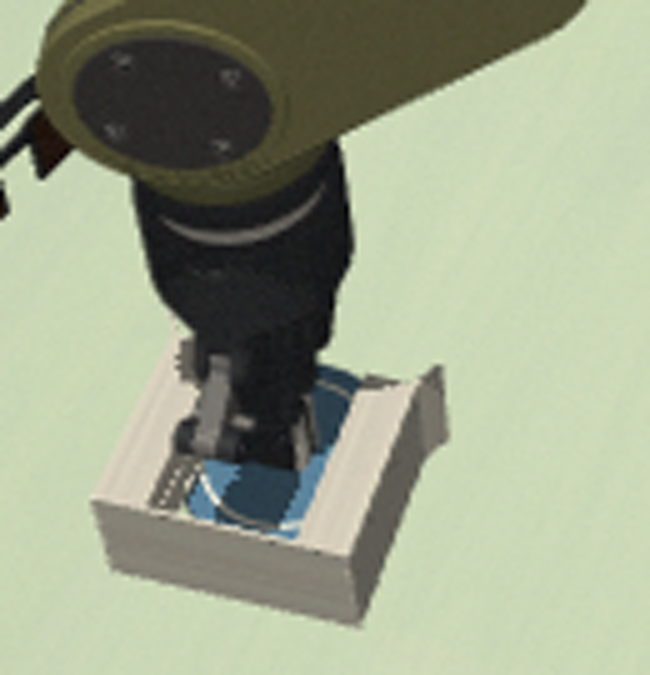

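Inside the slot, ~14 mm to go. Now fine steps, feeling for the back.

Request:
carry_out(deltas=[[0,2,0,0,0,0,1],[0,4,0,0,0,0,1],[0,6,0,0,0,0,1],[0,8,0,0,0,0,1]])

```text
time: 13.5
tool_pos: [0.5497, 0.2569, 0.0178]
orientation: [-0.16, 3.136, -0.0]
contact_force: [1.2, -2.3, 6.6]
width: 0.004
```

Request:
carry_out(deltas=[[0,0.5,0,0,0,0,1],[0,1,0,0,0,0,1],[0,1.5,0,0,0,0,1],[0,2,0,0,0,0,1]])

```text
time: 13.9
tool_pos: [0.5495, 0.2588, 0.0178]
orientation: [-0.161, 3.136, -0.0]
contact_force: [0.8, -1.7, 5.8]
width: 0.001
```

Request:
carry_out(deltas=[[0,0.5,0,0,0,0,1],[0,1,0,0,0,0,1],[0,1.5,0,0,0,0,1]])

```text
time: 14.2
tool_pos: [0.5494, 0.2603, 0.0178]
orientation: [-0.161, 3.136, -0.0]
contact_force: [0.4, -1.7, 5.8]
width: -0.001
```

Request:
carry_out(deltas=[[0,0.5,0,0,0,0,1],[0,1,0,0,0,0,1],[0,1.5,0,0,0,0,1]])

```text
time: 14.5
tool_pos: [0.5492, 0.2618, 0.0178]
orientation: [-0.161, 3.136, -0.0]
contact_force: [0.2, -2.9, 6.1]
width: -0.001
```

Request:
carry_out(deltas=[[0,0.5,0,0,0,0,1],[0,1,0,0,0,0,1]])

```text
time: 14.7
tool_pos: [0.5491, 0.2628, 0.0178]
orientation: [-0.161, 3.136, -0.0]
contact_force: [0.5, -2.8, 6.8]
width: 0.002
```

Request:
carry_out(deltas=[[0,0.5,0,0,0,0,1],[0,1,0,0,0,0,1]])

```text
time: 14.9
tool_pos: [0.549, 0.2638, 0.0178]
orientation: [-0.161, 3.136, -0.0]
contact_force: [-0.2, -1.5, 6.8]
width: 0.0
```

Request:
carry_out(deltas=[[0,0.5,0,0,0,0,1],[0,1,0,0,0,0,1]])

```text
time: 15.1
tool_pos: [0.5489, 0.2646, 0.0178]
orientation: [-0.161, 3.136, -0.001]
contact_force: [1.0, -3.8, 6.6]
width: 0.001
```

Request:
carry_out(deltas=[[0,0.5,0,0,0,0,1],[0,1,0,0,0,0,1]])

```text
time: 15.3
tool_pos: [0.5488, 0.2655, 0.0178]
orientation: [-0.161, 3.136, -0.001]
contact_force: [0.6, -3.1, 6.3]
width: 0.005
```

Request:
carry_out(deltas=[[0,0.3,0,0,0,0,1],[0,0.6,0,0,0,0,1]])

```text
time: 15.5
tool_pos: [0.5488, 0.2661, 0.0178]
orientation: [-0.161, 3.136, -0.001]
contact_force: [0.4, -3.1, 6.8]
width: -0.001
```

Request:
carry_out(deltas=[[0,0.3,0,0,0,0,1],[0,0.6,0,0,0,0,1]])

```text
time: 15.7
tool_pos: [0.5487, 0.2666, 0.0178]
orientation: [-0.161, 3.136, -0.001]
contact_force: [0.6, -2.9, 6.9]
width: 0.002
```

Request:
carry_out(deltas=[[0,0,0,0,0,0,1],[0,0,0,0,0,0,1]])

```text
time: 15.9
tool_pos: [0.5487, 0.2667, 0.0178]
orientation: [-0.161, 3.136, -0.001]
contact_force: [0.3, -3.4, 6.1]
width: 0.001
```

Run:
```python
from h import *
s=ctrl.grab_frame("side")
o=ctrl.observe();print(o["tool_pos"],o["contact_force"])
crop(s,180,310,215,350,5,"pics/c7.png"); cv2.imwrite("pics/s7.png",s)
```

```text
[0.5487 0.2667 0.0178] [ 0.2397 -3.3808  6.4413]
```

View pics/c7.png

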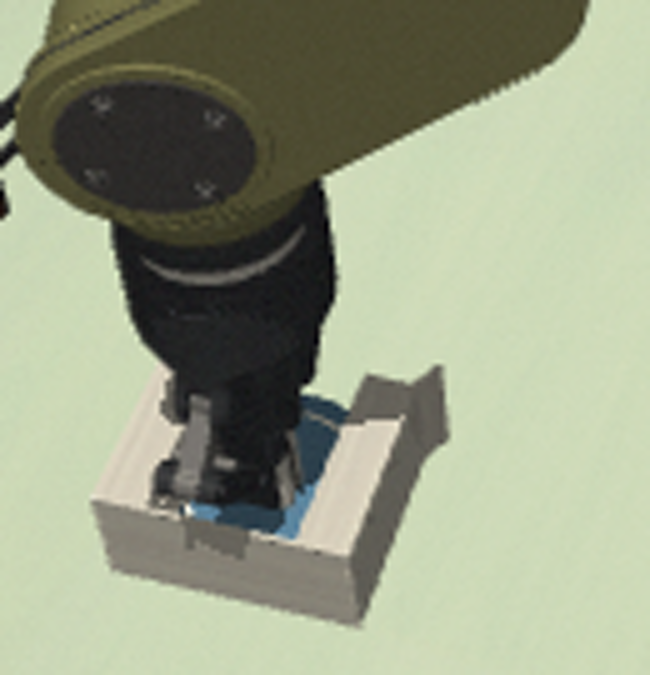

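Request:
carry_out(deltas=[[0,0.5,0,0,0,0,1],[0,1.0,0,0,0,0,1]])

```text
time: 16.15
tool_pos: [0.5486, 0.2676, 0.0178]
orientation: [-0.161, 3.136, -0.001]
contact_force: [0.4, -2.5, 6.5]
width: 0.002
```

Request:
carry_out(deltas=[[0,0,0,0,0,0,1],[0,0,0,0,0,0,1]])

```text
time: 16.35
tool_pos: [0.5486, 0.2677, 0.0178]
orientation: [-0.161, 3.136, -0.001]
contact_force: [0.5, -2.7, 6.4]
width: -0.001
```

Request:
carry_out(deltas=[[0,0.5,0,0,0,0,1],[0,1.0,0,0,0,0,1]])

```text
time: 16.55
tool_pos: [0.5485, 0.2686, 0.0178]
orientation: [-0.161, 3.136, -0.001]
contact_force: [0.3, -3.5, 6.5]
width: 0.003
```

Request:
carry_out(deltas=[[0,0,0,0,0,0,1],[0,0,0,0,0,0,1]])

```text
time: 16.75
tool_pos: [0.5485, 0.2687, 0.0178]
orientation: [-0.161, 3.136, -0.001]
contact_force: [0.1, -3.5, 6.7]
width: 0.002
```

Request:
carry_out(deltas=[[0,0,-0.3,0,0,0,1],[0,0,-1,0,0,0,1],[0,0,-4,0,0,0,1],[0,0,-14,0,0,0,1],[0,0,-34,0,0,0,1]])

```text
time: 17.25
tool_pos: [0.5458, 0.2684, 0.0493]
orientation: [0.16, -3.132, 0.002]
contact_force: [0.5, -0.3, 0.4]
width: -0.0
```

Request:
carry_out(deltas=[[0,0,-30,0,0,0,1],[0,0,-60,0,0,0,1],[0,-40,-85,0,0,0,1],[0,-85,-100,0,0,0,1],[0,-130,-100,0,0,0,1]])

```text
time: 17.75
tool_pos: [0.5627, 0.1392, 0.1551]
orientation: [-0.163, 3.131, 0.001]
contact_force: [0.9, -0.4, -0.4]
width: -0.001
```

Run:
```python
from h import *
s=ctrl.grab_frame("side");t=ctrl.grab_frame("top")
cv2.imwrite("pics/s8.png",s);cv2.imwrite("pics/t8.png",t)
crop(s,180,310,215,350,5,"pics/c8.png");crop(t,150,380,110,230,3.4,"pics/c8t.png")
```

```text
(no output)
```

View pics/c8.png

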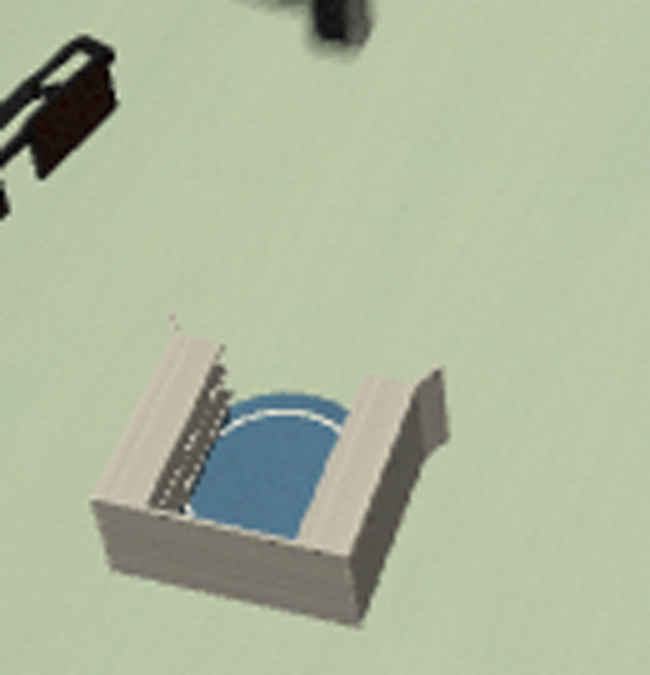

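View pics/c8t.png

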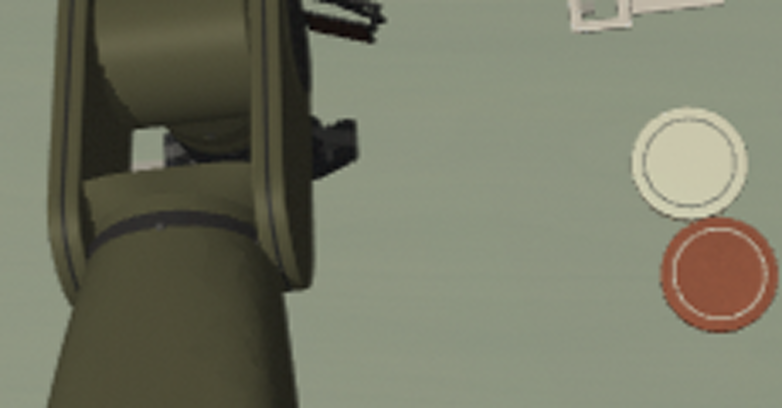

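Request:
carry_out(deltas=[[10,-40,-10,0,0,0,1],[20,-80,-20,0,0,0,1],[30,-120,-30,0,0,0,1],[40,-160,-40,0,0,0,1],[50,-200,-50,0,0,0,1]])

```text
time: 18.35
tool_pos: [0.5311, -0.0651, 0.2015]
orientation: [0.162, -3.137, -0.001]
contact_force: [0.4, -0.2, 0.4]
width: -0.003
```

Request:
carry_out(deltas=[[10,-40,0,0,0,0,1],[20,-80,0,0,0,0,1],[30,-120,0,0,0,0,1],[40,-160,0,0,0,0,1],[50,-200,0,0,0,0,1]])

```text
time: 18.85
tool_pos: [0.502, -0.2693, 0.2011]
orientation: [-0.161, 3.137, 0.001]
contact_force: [0.9, -0.3, 0.3]
width: 0.002
```

Run:
```python
from h import *
s=ctrl.grab_frame("side");t=ctrl.grab_frame("top")
cv2.imwrite("pics/s9.png",s);cv2.imwrite("pics/t9.png",t);print(ctrl.observe()["tool_pos"],ctrl.observe()["qpos"])
crop(t,155,235,140,215,8,"pics/c9t.png")
```

```text
[ 0.5016 -0.2717  0.2011] [-0.5901 -0.0299  1.8611 -0.0008  1.3104 -2.2584]
```

View pics/c9t.png

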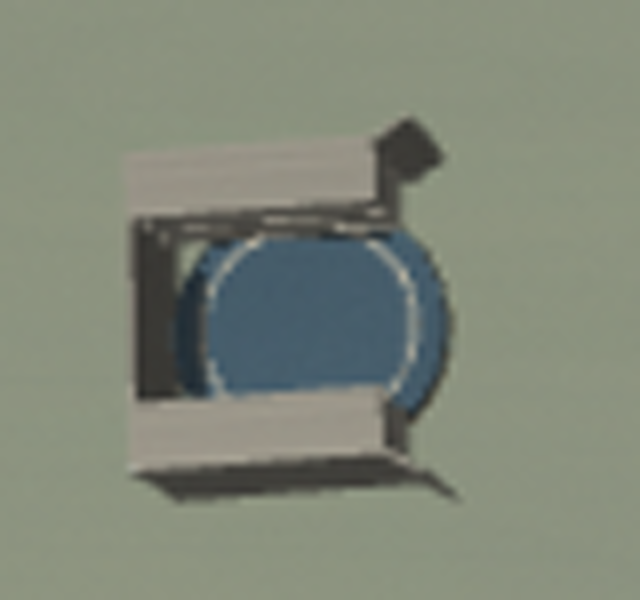

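View pics/t9.png

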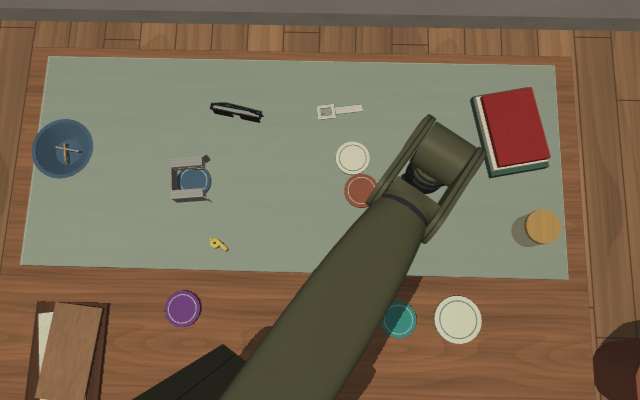

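Run:
```python
from h import *
from scipy.optimize import least_squares
h=np.array([.5495,.263]);d=np.array([-.102,.995]);n=np.array([.995,.102])
t0=cv2.imread("pics/top0.png");t=cv2.imread("pics/t9.png")
def edge(im,c0,angs,r0,r1):
    g=cv2.cvtColor(im,cv2.COLOR_BGR2HSV).astype(np.float32)
    out=[]
    for a in angs:
        r=np.arange(r0,r1,.1,dtype=np.float32); u=np.array([np.cos(a),-np.sin(a)])
        xs=(c0[0]+r*u[0])[None].astype(np.float32);ys=(c0[1]+r*u[1])[None].astype(np.float32)
        v=cv2.remap(cv2.cvtColor(im,cv2.COLOR_BGR2LAB).astype(np.float32)[:,:,2],xs,ys,cv2.INTER_LINEAR)[0]
        v=np.convolve(v,np.ones(5)/5,'valid'); i=np.argmax(np.diff(v)); out.append(c0+(r[i]+.25)*u)
    return np.array(out)
def fit(im,c0,angs):
    e=edge(im,np.array(c0),angs,13,20)
    P=np.array([plane("top",q,.0178)[:2] for q in e])
    f=least_squares(lambda x:np.hypot(*(P-x).T)-.045,P.mean(0),loss="soft_l1",f_scale=.0005); return f.x,np.abs(f.fun).mean(),len(P)
a0=np.radians(np.arange(75,270,5)); print("start all-left",fit(t0,(327.6,180.9),a0))
a1=np.radians(np.arange(-35,40,3)); 
print("start right-arc",fit(t0,(327.6,180.9),np.radians(np.arange(-60,-10,5))))
print("start left arc",fit(t0,(327.6,180.9),np.radians(np.arange(145,216,5))))
for c in((193.4,181),(193.8,180.5)):
  x,e,k=fit(t,c,a1); v=x-h; print("now",x,e,"along",v@d*1e3,"lat",v@n*1e3)
# others shift
for nm,lo,hi,c in(("white",(18,20,140),(34,80,255),(352,157)),):
  pass
d0=cv2.absdiff(cv2.imread("pics/side0.png"),cv2.imread("pics/s9.png")).max(2)
print("diff px around opener/sung/whistle:",[int((d0[a:b,c:e]>40).sum()) for a,b,c,e in((155,200,205,245),(215,280,145,210),(285,325,305,345))])
cv2.imwrite("pics/c9s.png",cv2.resize(cv2.imread("pics/s9.png")[155:225,240:345],None,fx=6,fy=6))
```

```text
start all-left (array([ 0.5565, -0.0891]), np.float64(0.00040350748011500195), 39)
start right-arc (array([ 0.5572, -0.0891]), np.float64(0.00033744549708987005), 10)
start left arc (array([ 0.556 , -0.0891]), np.float64(0.00046219735888477267), 15)
now [0.5481 0.2625] 0.000808993866857024 along -0.3394564482065871 lat -1.4396125857553426
now [0.5481 0.2625] 0.0004014834939472839 along -0.3561155988823479 lat -1.4144213713940048
diff px around opener/sung/whistle: [0, 0, 0]
```

View pics/c9s.png

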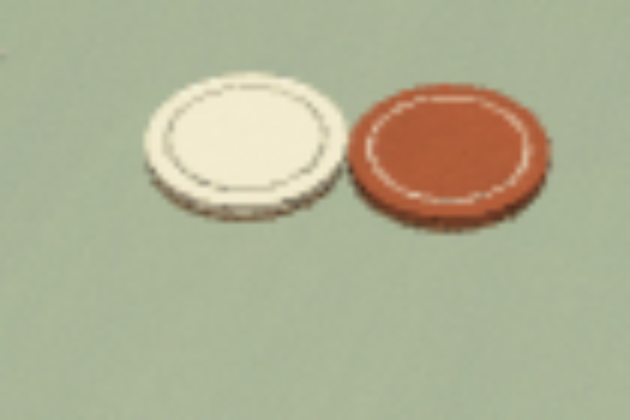

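Run:
```python
from h import *
a=cv2.imread("pics/side0.png");b=cv2.imread("pics/s9.png")
for nm,box in(("white",(262,282,166,192)),("clay",(312,333,167,194))):
    x0,x1,y0,y1=box
    T=cv2.cvtColor(a[y0:y1,x0:x1],cv2.COLOR_BGR2GRAY); S=cv2.cvtColor(b[y0-4:y1+4,x0-4:x1+4],cv2.COLOR_BGR2GRAY)
    r=cv2.matchTemplate(S,T,cv2.TM_CCOEFF_NORMED); i=np.unravel_index(r.argmax(),r.shape); print(nm,np.array(i)-4,r.max())
print(ctrl.observe()["time"],ctrl.observe()["contact_force"]); print(ctrl.sign_off())
```

```text
white [0 0] 0.9987818
clay [0 0] 0.99875313
18.95 [ 0.4538  0.2644 -0.0003]
the job is handed in; nothing more can be done
None
```

The blue coaster is in the rack's bottom slot against the back, and I've handed the job in at about 19 s. I pressed on it with shut fingertips at about 5 to 7 N, slid it straight off the white and clay coasters, then along the rack's axis into the slot, and lifted off.

**Home contact:** at the end the sideways force held at about 3 N, above the roughly 2 N of sliding drag. It did not grow while the fingertip went about 3 mm further, so the coaster was against the back and the finger was slipping on the glaze. A circle fitted to its rim in the top view puts its centre within 0.4 mm of my estimate of home along the slot and about 1.4 mm off to the side; the camera calibration is only good to about 2 mm.

**Other things on the glass:** the white and clay coasters show zero pixel shift in the side view. The opener, whistle and sunglasses show no change either, and the robot is clear of everything.

**One disagreement:** the cameras put the coaster tops at 13 to 16 mm, while by touch the blue top was at 17.8 mm. I went by touch for the pressing height.

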